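Fit the blade insert into the vegetable slicer and lock it

TASK

Make the vegetable slicer ready for use: take the green blade insert from the chopping board by its thumb fin, push it leading edge first through the slot in the end of the slicer, past the spring click, until its shoulder sits fully home against the frame, then slide the red catch all the way in to lock it. Feel your way and never force it: if it jams, ease off and line it up. Leave the other things where they are.

Things in the scene. Friction and masses are not known exactly. Their poses are not given: they have to be found in the camera images.
- slicer: White vegetable slicer fixed to the worktop: 190 mm long, 124 wide. Origin at worktop height under the slot's outer face, mid width; x points level into the slot (to the robot's right), y away from the robot, z up. Slot, sill and catch are on a carriage that rides 45 degree wedges for the slice thickness: it stands firm, but -6 to +6 mm off in x and, equally, in z; poses do not show it.
- slot_mouth (a point): Where the slot's centre is at the middle setting: (0, 0, 90) mm in the slicer's frame; axes the same. There the closed opening is 92 mm wide, 7.5 high (z 86 to 93.5) under a bridge (top z 101, x 0 to 13); a sill level with its floor (z 86) stands 17 out in front (x -17 to 0, lip radius 3), ledges inside carry the insert. All are -6 to +6 mm off in x and equally in z: feel for the sill.
- spring_nib (a point): Where the round sprung steel nib in the slot's +y wall is at the middle setting, (30, 49, 89) mm in the slicer's frame; it stands 4 mm into the slot's width. The leading corner meets it about 70 mm short of home; then it rubs along the edge (3 to 5 N sideways) and clicks into the notch at home. Pushing takes about 2 to 15 N, at hidden friction; then the shoulder meets a hard stop: go slowly there.
- insert: Green blade insert, about 120 g, flat on the board at the start, leading edge towards the slicer: plate 100 x 90 x 6 mm (x -50 to 50), corners there of radius 10. Origin: centre of the plate's underside; x to the leading edge, z up. Home, at the middle setting, its origin is at (50, 0, 86) mm in the slicer's frame, axes parallel. Both edges have a notch 11.5 long, 10 deep, at x -20.
- shoulder (a point): Middle of the front face of the insert's shoulder, (-50, 0, 9) mm in its frame: a cross wall 104 mm wide, 18 high, 6 thick, too wide for the slot; fully home it lies against the slot's outer face. Behind it a tongue 40 wide, 6 thick runs back to x -108 and carries the thumb fin. Axes as the insert's.
- fin (a point): Middle of the thumb fin's top edge, (-84, 0, 30) mm in the insert's frame. The fin is 12 mm wide (y), 40 long (x -104 to -64) and stands from 6 to 30 mm above the underside; take it across its width, from above. Its rear end face (x -104) can also be pushed. Axes as the insert's.
- catch (a joint): Slide of the red catch, m: 0 = open (out, towards the robot), 0.010 = fully locked (in, along the slicer's +y). It rubs with about 2.5 N, stays where it is left and starts between 0 and 2 mm. Its steel tongue, 8 mm wide, enters the notch in the insert's -y edge; it is blocked while the insert is more than 1.7 mm from home.
- catch_button (a point): Where the middle of the top of the red catch button is at the middle setting with the catch open: (30, -58, 114) mm in the slicer's frame; axes the same. The button is 20 mm long (x), 12 wide (y) and stands 16 above the carriage's flat top (z 98); push its outer (-y) face, flush with the frame's side, to +y.
- chopping_board: Wooden chopping board, 200 x 300 x 22 mm, loose (0.84 kg), lying to the left of the slicer; the origin is the centre of its underside.
- onion: Red onion, about 80 mm, on the far part of the chopping board; bystander.
- lemon: Lemon, about 65 mm, behind the board; bystander.
- garlic: Garlic bulb, about 50 mm, in front of the coffee grinder; bystander.
- stone_bowl: Stoneware bowl, 138 mm wide, 68 mm high, behind the board; bystander.
- mug: Speckled white mug with a handle, 90 mm wide, 88 mm high, standing on a flat red-brown coaster at the right rear; bystander.
- small_jar: Small jar with a black lid, 55 mm wide, 72 mm high, at the right beyond the slicer; bystander.

How it is judged:
By the outcome, as a careful person would: the job done as asked, in the order asked, and still so for the second after the job is handed in, with the robot touching nothing.
It also fails if it takes over 54 s, if anything falls off the work surface, if the arm or the gripper's body presses on something with over 40 N, if the wrist force passes 120 N, or if a joint passes its speed limit or range.

ROBOT

A 6-joint arm with a two-finger parallel gripper is mounted at the origin on a cart in front of the work surface, level with it; the furniture and walls round the work are solid. World frame = base frame: x ahead of the robot, y to its left, z up, the work surface at z = 0. Lengths are in mm, angles in degrees, forces in N, time in s.
With the tool pointing down it reaches from about 275 to 1000 mm from the base axis. Payload 8.4 kg.
Tool frame: the origin (TCP) lies at the very end of the fingers, on their centre line; the grasp point (between the pads) lies 19 mm behind it (ctrl.grasp_offset is the distance from the TCP to the grasp point, in mm); z points along the fingers, y is the line along which they close (so a half turn about z gives the same grasp; the last joint's range is limited). The gripper opens to 85 mm and grips with 20 to 120 N. Pads are 22 mm wide; open, the fingers measure 114 mm over their backs; the gripper's body (76 mm by 85 mm) begins 54 mm behind the grasp point. The pads swing forward as they close: fully open they stand 13 mm farther back than shut.
Start: joints at [64.378, 20.225, 93.587, -0, 66.188, -0.138], TCP at [268.922, 564.189, 231.281] pointing down, gripper open.
Joint ranges: [-150.9, 150.9], [-52.94, 120.26], [3.33, 152.33], [-74.26, 254.26], [0, 154.13], [-172.89, 172.89]. Speed limits (degrees/s): [127.2, 127.2, 159.86, 180, 180, 180].

INTERFACE

Orientations are given as a 3x3 rotation matrix whose columns are the frame's x, y, z axes.
In Python, from rig import ctrl gives the robot as it stands.
- The arm moves only by the shell command python3 -m handwheel 'ROWS' [FORCE]. ROWS is JSON, a list of rows, each an object with "delta_pos": the shift along the tool's x, y, z in units of 50 mm (1.0 is 50 mm), a list of three; "turn": the turn about the tool's z in units of 10 degrees (1.0 is 10 degrees); "grip": the closure, from -1 (fully open) to 1 (shut). In form: [{"delta_pos": [x, y, z], "turn": turn, "grip": grip}, ...]. A call has 1 to 8 rows; each row shifts and turns the commanded pose from where the row before left it, along the tool's axes as they then stand; what a row does not reach is not made up. A row lasts 1/8 s, in which the tool goes at most 62.5 mm and 10.7 degrees, less where a joint would pass 70% of its speed; a pose out of reach is approached as far as the arm can. A call is refused whole if a number of a shift passes 1 or a number of a turn 1, either way. A call with a gripper value outside its range is refused whole. The fingers move at their own pace and stop on an object; FORCE is the grip in N (left out, the last holds). Time passes only in rows, so rows that do not move let the fingers close. It gives the time, the measured TCP pose, the force, the opening and the grip force at its end, in the units of the state.
- ctrl.read_state(): the state, without advancing time (a new reading comes with each control period).
- ctrl.capture(name): name is "scene" or "top" or "wrist"; returns a dict with "color" (400x640x3 uint8, red, green, blue), "intrinsics" (3x3 intrinsics, pixels), "R" (3x3) and "t" (3): a world point X has camera coordinates R X + t. Camera axes: x right, y down, z forward; pixel columns grow to the right and rows downward; lengths in mm; the calibration is good to about 2 mm. A picture is of the moment at which its call begins. There is no depth.
- ctrl.sign_off(): hands the job in; it is judged then, once.
The state is a dict: "time": time; "joint_positions": joint angles; "qvel": joint speeds; "effort": joint torques, N m; "ee_pos": TCP position; "tcp_rot": TCP orientation; "ft_force": force on the tool from outside, world axes, zero at the start; "ft_torque": the same for the moment, N m; "gripper_width": finger opening in mm; "grip_force": force on a finger pad.
Only numpy, scipy, OpenCV 4.12 (cv2) and the standard library are available. Lean on these libraries where they do the work, as an engineer would, in place of code of your own. Each camera call takes 0.05 s, during which the arm holds its last target. There are 200 camera calls.

## Working session

There is one attempt and no reset: what is moved stays moved. The work goes in short steps, Python scripts to look and compute and a shell command to move; the robot and the scene stay as the last step left them, time stands still between calls to the robot, and variables do not carry over. Pictures are saved under pics/ and viewed, at most 14 in all, crops included, and the job is handed in when it is done.

```bash
mkdir -p pics; ls
cat > h.py <<'E'
import numpy as np, cv2, json
from rig import ctrl
def cap(n,f=None):
    c=ctrl.capture(n)
    if f: cv2.imwrite('pics/'+f,c['color'][:,:,::-1])
    return c
def ray(c,uv,z):
    K,R,t=map(np.array,(c['intrinsics'],c['R'],c['t']))
    o=-R.T@t; d=R.T@np.linalg.solve(K,[uv[0],uv[1],1.]); return o+d*(z-o[2])/d[2]
def proj(c,X):
    p=np.array(c['intrinsics'])@(np.array(c['R'])@np.array(X)+np.array(c['t'])); return p[:2]/p[2]
E
python3 - <<'E'
from h import *
import pickle
d={n:cap(n,n+'.png') for n in('top','scene')}
pickle.dump(d,open('c0.pkl','wb'))
for n in d: print(n,-np.array(d[n]['R']).T@d[n]['t'],d[n]['intrinsics'])
s=ctrl.read_state();print(s['time'],s['tcp_rot'],s['ft_force'],s['gripper_width'])
E
```

```text
pics
top [ 451.04576501  -37.28494151 1037.62478209] [[364.51457282   0.         313.64894321]
 [  0.         364.51457282 206.68559847]
 [  0.           0.           1.        ]]
scene [ 45.02291977 472.58488915 531.75992074] [[375.6795917    0.         322.71836338]
 [  0.         375.6795917  202.42667788]
 [  0.           0.           1.        ]]
0.1 [[-9.02675900e-01  4.30320678e-01 -5.77483678e-04]
 [ 4.30321065e-01  9.02675112e-01 -1.19278229e-03]
 [ 8.00126283e-06 -1.32519921e-03 -9.99999122e-01]] [-0.35504814 -0.71352446  0.15124384] 85.6259939685064
```

View pics/top.png

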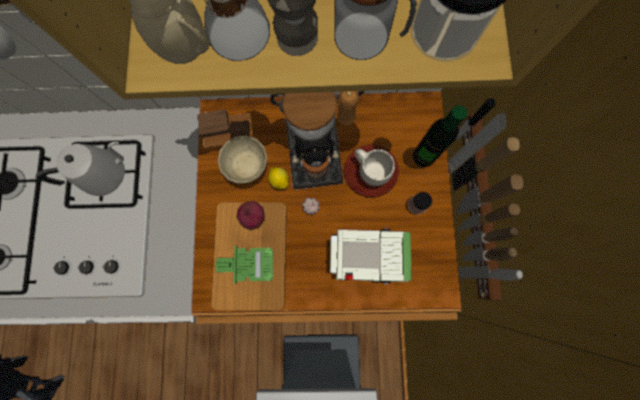

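View pics/scene.png

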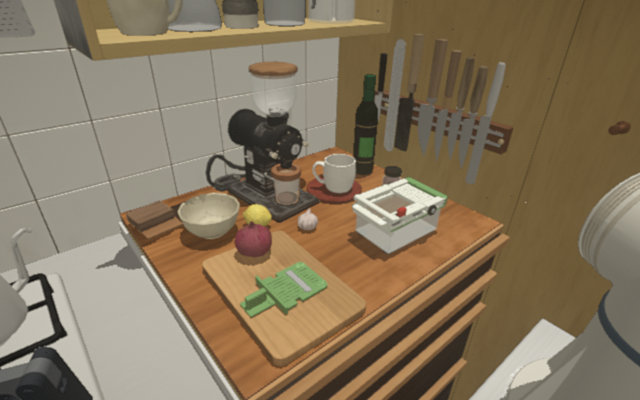

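Top view: the insert is green at about (245,264), with its fin towards the left and its leading edge facing the slicer. The slicer is at about (372,256), its slot end at x≈333 and the red catch at (349,277). The onion is at (251,214), clear of the insert. The scene view confirms this.

Run:
```python
from h import *
import pickle
d=pickle.load(open('c0.pkl','rb'));c=d['top']
hsv=cv2.cvtColor(c['color'],cv2.COLOR_RGB2HSV)
g=cv2.inRange(hsv,(40,60,40),(85,255,255));g[:,:205]=0;g[:,300:]=0;g[:235]=0;g[295:]=0
n,l,st,ce=cv2.connectedComponentsWithStats(g)
print(st)
ys,xs=np.nonzero(g)
for x in range(xs.min(),xs.max()+1,3):
    q=ys[xs==x]; print(x,q.min() if len(q) else 0,q.max() if len(q) else 0,len(q),end=' | ')
sub=(xs>242); r=cv2.minAreaRect(np.float32(np.c_[xs,ys][sub]));print(r)
for p in [(217,265),(245,264),(273,264)]:print(ray(c,p,28))
for p in [(330,255),(337,230),(410,233),(410,281),(336,279),(349,277)]:print(p,ray(c,p,98))
cv2.imwrite('pics/tc.png',cv2.resize(c['color'][220:300,205:425,::-1],None,fx=3.6,fy=3.6,interpolation=cv2.INTER_CUBIC))
```

```text
[[     0      0    640    400 254692]
 [   216    247     57     36   1308]]
216 263 266 4 | 219 258 271 14 | 222 258 271 14 | 225 258 271 14 | 228 258 271 14 | 231 258 271 14 | 234 256 282 27 | 237 248 280 33 | 240 249 280 32 | 243 249 280 32 | 246 252 276 25 | 249 252 277 26 | 252 249 280 32 | 255 249 280 15 | 258 249 279 4 | 261 249 280 32 | 264 248 280 33 | 267 248 280 33 | 270 248 279 32 | ((257.5, 264.0), (32.0, 29.0), 90.0)
[485.63965885 263.82216739  28.        ]
[486.81577032 185.99147369  28.        ]
[485.26752057 108.48308342  28.        ]
(330, 255) [502.72049244 -47.93145194  98.        ]
(337, 230) [566.55613252 -67.7756453   98.        ]
(410, 233) [ 554.48932356 -254.52751673   98.        ]
(410, 281) [ 433.90668473 -246.36339439   98.        ]
(336, 279) [442.26424813 -61.42434372  98.        ]
(349, 277) [446.60499314 -94.33700825  98.        ]
```

View pics/tc.png

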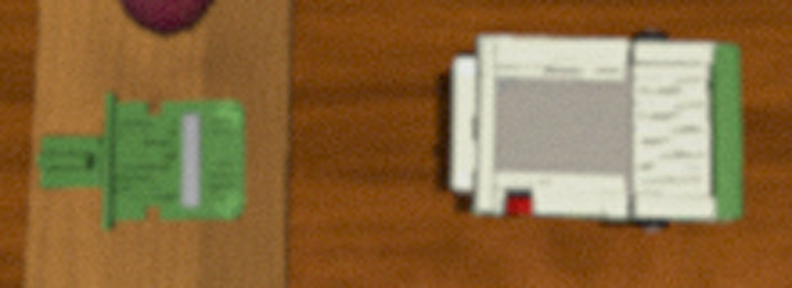

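```bash
cat >> h.py <<'E'
from scipy.spatial.transform import Rotation as Ro
def plan(tgt,ydir,n,s=None):
    """rows to bring TCP to tgt with tool y axis at world yaw ydir (deg), n rows"""
    s=s or ctrl.read_state(); R=np.array(s['tcp_rot']); p=np.array(s['ee_pos'])
    yaw=np.degrees(np.arctan2(R[1,1],R[0,1])); dy=(ydir-yaw+180)%360-180
    for i in range(n):
        d=R.T@(np.array(tgt)-p)/n if n else 0
        print(np.round(d/50,3).tolist(), round(-dy/n/10,3))
        R=R@Ro.from_euler('z',-dy/n,degrees=True).as_matrix()
E
python3 -c "
from h import *
plan([440,242,260],0,8)"
```

```text
[-0.733, -0.542, -0.073] 0.806
[-0.802, -0.434, -0.073] 0.806
[-0.854, -0.317, -0.073] 0.806
[-0.89, -0.194, -0.073] 0.806
[-0.909, -0.067, -0.073] 0.806
[-0.909, 0.061, -0.073] 0.806
[-0.892, 0.188, -0.073] 0.806
[-0.857, 0.311, -0.073] 0.806
```

```bash
python3 -m handwheel '[{"delta_pos":[-0.73,-0.54,-0.07],"turn":0.8,"grip":-1},{"delta_pos":[-0.8,-0.43,-0.07],"turn":0.8,"grip":-1},{"delta_pos":[-0.85,-0.32,-0.07],"turn":0.8,"grip":-1},{"delta_pos":[-0.89,-0.19,-0.07],"turn":0.8,"grip":-1},{"delta_pos":[-0.91,-0.07,-0.07],"turn":0.8,"grip":-1},{"delta_pos":[-0.91,0.06,-0.07],"turn":0.8,"grip":-1},{"delta_pos":[-0.89,0.19,-0.07],"turn":0.8,"grip":-1},{"delta_pos":[-0.86,0.31,-0.07],"turn":0.85,"grip":-1}]' 60
python3 - <<'E'
from h import *
import pickle
c=cap('wrist','w1.png');pickle.dump(c,open('w1.pkl','wb'))
print(ctrl.read_state()['ee_pos'],-np.array(c['R']).T@c['t'],proj(c,[486,242,52]))
E
```

```text
time: 1.1
ee_pos: [441.6, 241.9, 259.2]
tcp_rot: [[0.004, 1.0, -0.0], [1.0, -0.004, -0.0], [-0.0, -0.0, -1.0]]
ft_force: [0.3, 0.6, 0.2]
gripper_width: 85.6
grip_force: 0.0
[443.63315826 238.2870554  259.65785033] [442.55888234 322.4711946  402.40710679] [350.77724556 168.44266628]
```

View pics/w1.png

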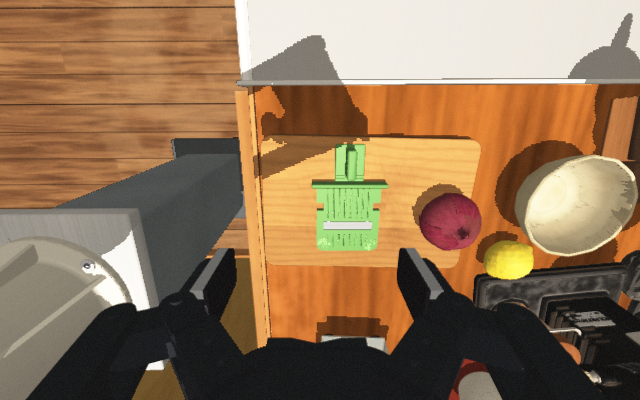

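Wrist view: the insert is well seen, with the fin at (350,162), the shoulder wall along row ~184 and the leading edge at row ~248. Next I measure it, then look at the slicer.

Run:
```python
from h import *
import pickle
c=pickle.load(open('w1.pkl','rb'))
hsv=cv2.cvtColor(c['color'],cv2.COLOR_RGB2HSV)
g=cv2.inRange(hsv,(40,60,40),(85,255,255));g[:,:300]=0;g[:,400:]=0;g[:135]=0;g[260:]=0
g0=g.copy()
g=cv2.morphologyEx(g,cv2.MORPH_CLOSE,np.ones((9,9)))
for r in list(range(140,255,6)):
    q=np.nonzero(g[r])[0]
    if len(q): print(r,q.min(),q.max(), *[np.round(ray(c,(u,r),28)[:2],1) for u in (q.min()-.5,(q.min()+q.max())/2,q.max()+.5)])
f=c['color'];
for r in (150,160,170,178): print(r,f[r,334:368,1].tolist())
cv2.imwrite('pics/w1c.png',cv2.resize(c['color'][135:255,300:400,::-1],None,fx=5,fy=5,interpolation=cv2.INTER_CUBIC))
plan([490,-60,300],0,8)
```

```text
146 336 364 [467.7 267. ] [486.9 266.9] [506.1 266.8]
152 335 364 [466.5 259. ] [486.5 258.9] [506.5 258.9]
158 335 363 [466.6 250.9] [486.1 250.8] [505.6 250.8]
164 335 363 [466.7 242.7] [486.4 242.6] [506.  242.6]
170 335 363 [466.9 234.4] [486.6 234.3] [506.4 234.3]
176 335 363 [467. 226.] [486.9 225.9] [506.8 225.8]
182 312 384 [435.4 217.5] [485.8 217.4] [536.2 217.2]
188 317 380 [442.2 208.9] [486.8 208.7] [531.3 208.5]
194 317 380 [442.2 200.1] [487.  199.9] [531.9 199.7]
200 317 379 [442.2 191.2] [486.6 191. ] [531.1 190.8]
206 317 378 [442.1 182.1] [486.2 182. ] [530.3 181.8]
212 317 378 [442.1 173. ] [486.5 172.8] [530.9 172.6]
218 317 378 [442.1 163.7] [486.8 163.5] [531.5 163.3]
224 317 377 [442.  154.2] [486.3 154.1] [530.6 153.9]
230 317 377 [442.  144.6] [486.6 144.5] [531.3 144.3]
236 317 377 [442.  134.9] [486.9 134.8] [531.9 134.6]
242 317 376 [441.9 125.1] [486.5 124.9] [531.  124.8]
248 319 374 [444.9 115.1] [486.8 114.9] [528.7 114.8]
150 [173, 125, 216, 239, 237, 237, 235, 236, 236, 236, 236, 221, 90, 81, 87, 107, 97, 96, 101, 127, 124, 136, 199, 234, 233, 233, 233, 232, 233, 231, 214, 170, 195, 199]
160 [174, 141, 219, 236, 235, 236, 235, 235, 235, 235, 235, 220, 94, 148, 179, 215, 231, 230, 230, 228, 223, 203, 189, 214, 231, 231, 232, 230, 231, 229, 196, 198, 199, 199]
170 [187, 176, 230, 234, 234, 233, 233, 234, 232, 235, 220, 94, 91, 154, 197, 228, 232, 229, 229, 225, 213, 192, 203, 231, 231, 231, 230, 230, 229, 210, 164, 194, 190, 192]
178 [193, 176, 198, 198, 200, 200, 202, 196, 199, 198, 205, 229, 216, 153, 205, 232, 227, 224, 219, 214, 201, 183, 166, 197, 194, 197, 191, 188, 194, 197, 194, 200, 198, 199]
[-0.744, 0.125, -0.099] -0.009
[-0.745, 0.124, -0.099] -0.009
[-0.745, 0.123, -0.099] -0.009
[-0.745, 0.122, -0.099] -0.009
[-0.745, 0.121, -0.099] -0.009
[-0.745, 0.12, -0.099] -0.009
[-0.746, 0.118, -0.099] -0.009
[-0.746, 0.117, -0.099] -0.009
```

View pics/w1c.png

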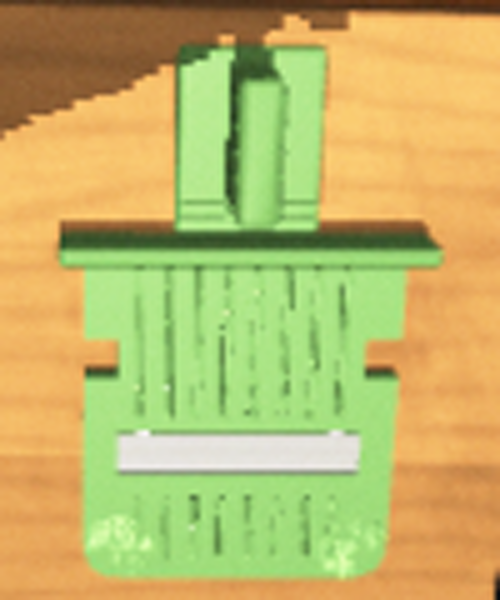

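The sizes agree: plate 89 mm wide, 158 mm long. Insert origin is about (486.6,162), yaw ≈0 (x along world −y), and the fin is at about (486.6,246). Now the slicer view.

```bash
python3 -m handwheel '[{"delta_pos":[-0.7,0.12,-0.1],"turn":0,"grip":-1},{"delta_pos":[-0.7,0.12,-0.1],"turn":0,"grip":-1},{"delta_pos":[-0.7,0.12,-0.1],"turn":0,"grip":-1},{"delta_pos":[-0.7,0.12,-0.1],"turn":0,"grip":-1},{"delta_pos":[-0.7,0.12,-0.1],"turn":0,"grip":-1},{"delta_pos":[-0.7,0.12,-0.1],"turn":0,"grip":-1},{"delta_pos":[-0.7,0.12,-0.1],"turn":0,"grip":-1},{"delta_pos":[0,0,0],"turn":0,"grip":-1}]'
python3 - <<'E'
from h import *
import pickle
c=cap('wrist','w2.png');pickle.dump(c,open('w2.pkl','wb'))
cv2.imwrite('pics/w2c.png',cv2.resize(c['color'][100:300,200:460,::-1],None,fx=3,fy=3,interpolation=cv2.INTER_CUBIC))
print(ctrl.read_state()['ee_pos'],-np.array(c['R']).T@c['t'],[proj(c,[500,y,90]) for y in(-48,-240)])
E
```

```text
time: 2.15
ee_pos: [483.6, -3.3, 294.4]
tcp_rot: [[0.002, 1.0, 0.0], [1.0, -0.002, -0.0], [-0.0, 0.0, -1.0]]
ft_force: [-0.5, -0.1, -1.1]
gripper_width: 85.1
grip_force: 0.0
[483.21874058  -2.23236617 294.12987234] [484.26317366  77.26912488 437.53837874] [array([328.44159185, 202.33453672]), array([326.96307538, 320.59141911])]
```

View pics/w2c.png

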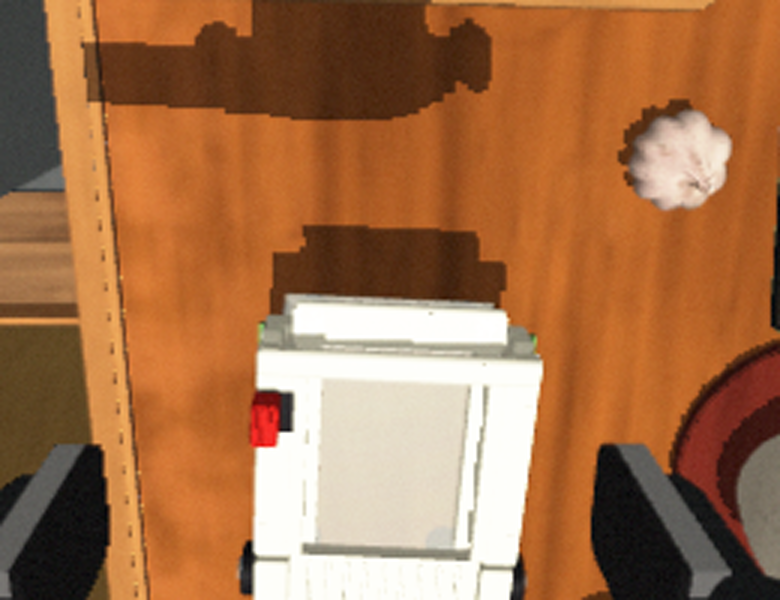

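The crop shows the sill front edge from about (287,306) to (508,310), the frame front edge from (258,352) to (541,360), and the red button with its top at about (265,415). I fit the frame sides for yaw and centre.

Run:
```python
from h import *
import pickle
c=pickle.load(open('w2.pkl','rb'))
im=c['color'];hsv=cv2.cvtColor(im,cv2.COLOR_RGB2HSV)
w=((hsv[:,:,2]>150)&(hsv[:,:,1]<55)).astype(np.uint8)
L=[];Rr=[]
for r in range(198,300,3):
    q=np.nonzero(w[r,270:400])[0]+270
    if len(q):
        a,b=q.min()-.5,q.max()+.5
        l,rr=ray(c,(a,r),98),ray(c,(b,r),98)
        if r%6==0: print(r,a,b,l[:2].round(1),rr[:2].round(1),((l+rr)/2)[:2].round(1))
        if r>224:L.append(l[:2]);Rr.append(rr[:2])
for n,P in(('L',L),('R',Rr)):
    P=np.array(P);k=np.polyfit(P[:,1],P[:,0],1);res=P[:,0]-np.polyval(k,P[:,1]);P=P[abs(res)<1.5];k=np.polyfit(P[:,1],P[:,0],1);print(n,k,'deg',np.degrees(np.arctan(k[0])),np.polyval(k,-60),len(P))
# columns: sill front row, frame front
for u in range(290,372,8):
    col=im[195:225,u].astype(int).sum(1)//3; print(u,col.tolist())
red=((hsv[:,:,0]<8)|(hsv[:,:,0]>172))&(hsv[:,:,1]>200)&(hsv[:,:,2]>120);red[:220]=0;red[260:]=0;red[:,:275]=0;red[:,305:]=0
ys,xs=np.nonzero(red);print(xs.min(),xs.max(),ys.min(),ys.max())
```

```text
198 295.5 301.5 [457.5 -39.2] [465.2 -39.2] [461.3 -39.2]
204 294.5 367.5 [456.  -47.3] [549.9 -47.5] [503.  -47.4]
210 287.5 368.5 [446.7 -55.6] [551.7 -55.8] [499.2 -55.7]
216 285.5 377.5 [443.8 -64. ] [563.9 -64.2] [503.9 -64.1]
222 285.5 380.5 [443.5 -72.5] [568.4 -72.7] [506.  -72.6]
228 285.5 379.5 [443.2 -81.1] [567.7 -81.3] [505.4 -81.2]
234 297.5 378.5 [458.9 -89.9] [566.9 -90.1] [512.9 -90. ]
240 297.5 377.5 [458.7 -98.8] [566.2 -99. ] [512.4 -98.9]
246 292.5 376.5 [ 451.7 -107.8] [ 565.4 -108. ] [ 508.6 -107.9]
252 284.5 376.5 [ 440.5 -117. ] [ 566.  -117.2] [ 503.3 -117.1]
258 284.5 375.5 [ 440.2 -126.3] [ 565.3 -126.5] [ 502.7 -126.4]
264 284.5 374.5 [ 439.9 -135.8] [ 564.5 -136. ] [ 502.2 -135.9]
270 284.5 373.5 [ 439.5 -145.4] [ 563.7 -145.6] [ 501.6 -145.5]
276 284.5 373.5 [ 439.1 -155.1] [ 564.3 -155.3] [ 501.7 -155.2]
282 283.5 372.5 [ 437.3 -165. ] [ 563.5 -165.2] [ 500.4 -165.1]
288 284.5 371.5 [ 438.4 -175.1] [ 562.7 -175.3] [ 500.5 -175.2]
294 283.5 370.5 [ 436.6 -185.3] [ 561.9 -185.5] [ 499.2 -185.4]
L [9.39639359e-02 4.53530908e+02] deg 5.367975630774794 447.
[... 1065 characters left out ...]
, 253, 253, 253, 253, 253, 200, 158, 189, 199, 190, 233, 249, 253, 253, 253, 252]
346 [42, 44, 42, 40, 48, 140, 179, 170, 236, 252, 253, 253, 253, 253, 253, 253, 253, 253, 253, 201, 159, 158, 218, 175, 220, 245, 252, 253, 253, 253]
354 [48, 48, 43, 42, 45, 97, 172, 159, 221, 248, 253, 253, 253, 253, 253, 253, 253, 253, 253, 200, 157, 157, 196, 165, 198, 239, 251, 253, 253, 252]
362 [53, 57, 50, 52, 53, 70, 154, 163, 194, 242, 252, 253, 255, 255, 254, 254, 253, 253, 254, 202, 162, 157, 161, 147, 176, 231, 248, 253, 253, 253]
370 [109, 107, 110, 108, 108, 105, 108, 108, 106, 108, 106, 107, 103, 121, 130, 136, 138, 132, 123, 122, 128, 126, 127, 131, 154, 215, 243, 252, 253, 253]
283 292 233 248
```

```bash
python3 -c "
from h import *
plan([486.6,246,60],0,7)"
```

```text
[0.709, 0.009, 0.669] -0.001
[0.709, 0.009, 0.669] -0.001
[0.709, 0.009, 0.669] -0.001
[0.709, 0.009, 0.669] -0.001
[0.709, 0.009, 0.669] -0.001
[0.709, 0.009, 0.669] -0.001
[0.709, 0.01, 0.669] -0.001
```

```bash
python3 -m handwheel '[{"delta_pos":[0.9,0.01,0.4],"turn":0,"grip":-1},{"delta_pos":[0.9,0.01,0.4],"turn":0,"grip":-1},{"delta_pos":[0.9,0.01,0.6],"turn":0,"grip":-1},{"delta_pos":[0.9,0.01,0.7],"turn":0,"grip":-1},{"delta_pos":[0.9,0.01,0.8],"turn":0,"grip":0},{"delta_pos":[0.46,0.01,0.9],"turn":0,"grip":0},{"delta_pos":[0,0,0.88],"turn":0,"grip":0},{"delta_pos":[0,0,0],"turn":0,"grip":0}]'
```

```text
time: 3.2
ee_pos: [482.9, 246.2, 57.3]
tcp_rot: [[-0.002, 1.0, -0.007], [1.0, 0.002, -0.003], [-0.003, -0.007, -1.0]]
ft_force: [-1.1, -0.9, 0.3]
gripper_width: 42.7
grip_force: 0.0
```

```bash
python3 -m handwheel '[{"delta_pos":[0,0.02,0.2],"turn":0,"grip":0},{"delta_pos":[0,0,0.2],"turn":0,"grip":0},{"delta_pos":[0,0,0],"turn":0,"grip":0}]'
```

```text
time: 3.58
ee_pos: [487.4, 246.2, 40.5]
tcp_rot: [[0.0, 1.0, 0.0], [1.0, -0.0, 0.0], [0.0, 0.0, -1.0]]
ft_force: [-1.4, 0.0, 0.3]
gripper_width: 42.7
grip_force: 0.0
```

```bash
python3 -m handwheel '[{"delta_pos":[0,-0.01,0.1],"turn":0,"grip":0},{"delta_pos":[0,0,0.08],"turn":0,"grip":0},{"delta_pos":[0,0,0],"turn":0,"grip":0.5},{"delta_pos":[0,0,0],"turn":0,"grip":1},{"delta_pos":[0,0,0],"turn":0,"grip":1},{"delta_pos":[0,0,0],"turn":0,"grip":1},{"delta_pos":[0,0,0],"turn":0,"grip":1},{"delta_pos":[0,0,0],"turn":0,"grip":1}]' 60
```

```text
time: 4.58
ee_pos: [486.9, 246.5, 31.5]
tcp_rot: [[-0.0, 1.0, 0.0], [1.0, 0.0, 0.0], [0.0, 0.0, -1.0]]
ft_force: [-0.9, -0.7, 4.1]
gripper_width: 10.4
grip_force: 59.6
```

```bash
python3 -m handwheel '[{"delta_pos":[0,0,-0.1],"turn":0,"grip":1},{"delta_pos":[0,0,-0.3],"turn":0,"grip":1},{"delta_pos":[0,0,-0.6],"turn":0,"grip":1},{"delta_pos":[0,0,-0.6],"turn":0,"grip":1},{"delta_pos":[0,0,-0.1],"turn":0,"grip":1},{"delta_pos":[0,0,0],"turn":0,"grip":1}]'
python3 -c "
from h import *
import pickle
c=cap('wrist','w3.png');pickle.dump(c,open('w3.pkl','wb'))
print(ctrl.read_state()['ee_pos'],ctrl.read_state()['ft_force'])
plan([514,85,116.5],-3.1,6)"
```

```text
time: 5.32
ee_pos: [486.7, 246.4, 116.5]
tcp_rot: [[-0.0, 1.0, 0.001], [1.0, 0.0, 0.0], [0.0, 0.001, -1.0]]
ft_force: [-0.3, 0.5, -2.1]
gripper_width: 11.2
grip_force: 59.1
[486.28901925 246.14198373 115.80113219] [ 0.14121536 -0.32226628 -0.23900805]
[-0.537, 0.092, -0.002] 0.052
[-0.536, 0.097, -0.002] 0.052
[-0.535, 0.102, -0.002] 0.052
[-0.534, 0.107, -0.002] 0.052
[-0.533, 0.112, -0.002] 0.052
[-0.532, 0.116, -0.002] 0.052
```

View pics/w3.png

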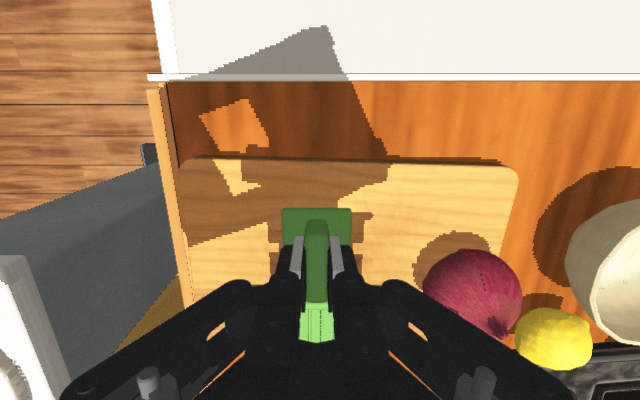

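The insert is held by its fin between the pads (about (317,260)), and the board and onion are unmoved. Now over to the sill.

```bash
python3 -m handwheel '[{"delta_pos":[-0.4,0.09,0],"turn":0.05,"grip":1},{"delta_pos":[-0.64,0.1,0],"turn":0.05,"grip":1},{"delta_pos":[-0.64,0.1,0],"turn":0.05,"grip":1},{"delta_pos":[-0.64,0.11,0],"turn":0.05,"grip":1},{"delta_pos":[-0.5,0.11,0],"turn":0.05,"grip":1},{"delta_pos":[-0.38,0.12,0],"turn":0.06,"grip":1},{"delta_pos":[0,0,0],"turn":0,"grip":1},{"delta_pos":[0,0,0],"turn":0,"grip":1}]'
python3 -c "
from h import *
import pickle
d={n:cap(n,n+'2.png') for n in('top','scene')}
pickle.dump(d,open('c2.pkl','wb'))
a=d['scene']
cv2.imwrite('pics/s2c.png',cv2.resize(a['color'][150:280,270:470,::-1],None,fx=4,fy=4,interpolation=cv2.INTER_CUBIC))
s=ctrl.read_state();print(s['ee_pos'],s['ft_force'],s['tcp_rot'])
plan([513.6,77.3,110],-3.1,1)"
```

```text
time: 6.38
ee_pos: [514.4, 85.5, 115.7]
tcp_rot: [[0.054, 0.999, -0.001], [0.999, -0.054, -0.0], [-0.0, -0.001, -1.0]]
ft_force: [-0.1, 0.4, -1.7]
gripper_width: 11.2
grip_force: 59.0
[514.51660087  86.01729441 115.96634392] [ 0.71866706 -0.65681762 -1.23686695] [[ 5.33526615e-02  9.98575499e-01 -6.82559814e-04]
 [ 9.98575731e-01 -5.33526902e-02 -2.38836764e-05]
 [-6.02660564e-05 -6.80313407e-04 -9.99999767e-01]]
[-0.175, -0.009, 0.119] 0.004
```

View pics/s2c.png

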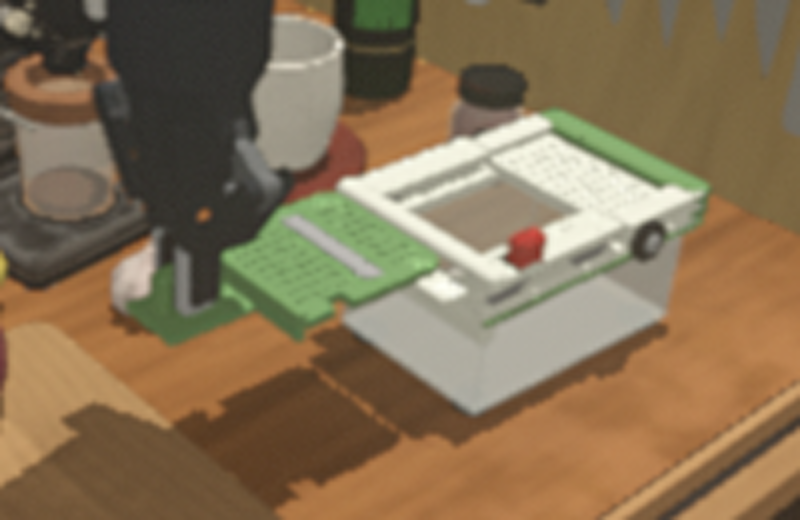

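The scene crop shows the insert level in front of the slot, clear of the bridge and over the sill. I triangulate the bridge corners to get the height setting, and lower a little at the same time.

```bash
python3 -m handwheel '[{"delta_pos":[-0.08,0,0.1],"turn":0,"grip":1},{"delta_pos":[-0.09,-0.01,0.1],"turn":0,"grip":1},{"delta_pos":[0,0,0],"turn":0,"grip":1},{"delta_pos":[0,0,0],"turn":0,"grip":1}]'
python3 - <<'E'
from h import *
import pickle
s=pickle.load(open('c0.pkl','rb'))['scene'];w=pickle.load(open('w2.pkl','rb'))
P=lambda c:np.array(c['intrinsics'])@np.c_[c['R'],c['t']]
for a,b in (((355,195.8),(380.3,220)),((394.2,218.8),(286,217.3))):
    X=cv2.triangulatePoints(P(s),P(w),np.float64(a),np.float64(b)).ravel();X=X[:3]/X[3];print(X,proj(s,X)-a,proj(w,X)-b)
for i in range(3):
    q=ctrl.read_state();print(q['ee_pos'],q['ft_force'],q['ft_torque'])
E
```

```text
time: 6.98
ee_pos: [513.9, 77.3, 106.2]
tcp_rot: [[0.054, 0.999, -0.0], [0.999, -0.054, -0.0], [-0.0, -0.0, -1.0]]
ft_force: [0.4, -0.4, -0.3]
gripper_width: 10.7
grip_force: 59.0
[566.04011339 -69.62138942 101.71277388] [-0.4020208   0.04830901] [-0.81881646  0.9818354 ]
[444.19684353 -64.69022561 103.65531839] [-0.36746009  0.12350325] [-0.64947837  0.91495387]
[513.93667796  77.25032419 106.24135254] [ 0.37608358 -0.42395349 -0.34747253] [0.05658782 0.0370096  0.01483041]
[513.93667796  77.25032419 106.24135254] [ 0.37608358 -0.42395349 -0.34747253] [0.05658782 0.0370096  0.01483041]
[513.93667796  77.25032419 106.24135254] [ 0.37608358 -0.42395349 -0.34747253] [0.05658782 0.0370096  0.01483041]
```

```bash
cat > st.sh <<'E'
python3 -c "
from h import *
q=ctrl.read_state();print(np.round(q['ft_torque'],3),np.round(q['ee_pos'],2),np.round(q['ft_force'],1))"
E
python3 -m handwheel '[{"delta_pos":[0,0,0.04],"turn":0,"grip":1},{"delta_pos":[0,0,0.04],"turn":0,"grip":1},{"delta_pos":[0,0,0],"turn":0,"grip":1},{"delta_pos":[0,0,0],"turn":0,"grip":1}]' | grep -e force; sh st.sh
python3 -m handwheel '[{"delta_pos":[0,0,0.04],"turn":0,"grip":1},{"delta_pos":[0,0,0],"turn":0,"grip":1},{"delta_pos":[0,0,0],"turn":0,"grip":1}]' | grep -e force; sh st.sh
```

```text
ft_force: [0.1, 0.2, -1.6]
grip_force: 59.0
[ 0.028  0.007 -0.003] [513.96  77.29 102.29] [ 0.1  0.2 -1.6]
ft_force: [0.1, 0.7, -0.9]
grip_force: 59.0
[ 0.068 -0.085 -0.018] [513.92  77.24 100.26] [ 0.1  0.7 -0.9]
```

```bash
python3 -m handwheel '[{"delta_pos":[0,0,0.02],"turn":0,"grip":1},{"delta_pos":[0,0,0],"turn":0,"grip":1},{"delta_pos":[0,0,0],"turn":0,"grip":1}]' | grep -e ft_force; sh st.sh
python3 -m handwheel '[{"delta_pos":[0,0,0.02],"turn":0,"grip":1},{"delta_pos":[0,0,0],"turn":0,"grip":1},{"delta_pos":[0,0,0],"turn":0,"grip":1}]' | grep -e ft_force; sh st.sh
```

```text
ft_force: [-0.1, -0.0, -2.0]
[ 0.04  -0.032 -0.045] [513.93  77.26  99.27] [-0.1 -0.  -2. ]
ft_force: [-0.5, 0.4, -0.9]
[-0.001  0.006  0.059] [513.98  77.22  98.3 ] [-0.5  0.4 -0.9]
```

```bash
python3 -m handwheel '[{"delta_pos":[0,0,0.02],"turn":0,"grip":1},{"delta_pos":[0,0,0],"turn":0,"grip":1},{"delta_pos":[0,0,0],"turn":0,"grip":1}]' | grep -e ft_force; sh st.sh
python3 -m handwheel '[{"delta_pos":[0,0,0.02],"turn":0,"grip":1},{"delta_pos":[0,0,0],"turn":0,"grip":1},{"delta_pos":[0,0,0],"turn":0,"grip":1}]' | grep -e ft_force; sh st.sh
```

```text
ft_force: [-0.6, 2.0, 2.1]
[-0.013  0.094 -0.043] [514.09  77.35  97.44] [-0.6  2.   2.1]
ft_force: [-0.2, 4.0, 5.0]
[-0.019  0.159 -0.038] [514.18  77.42  96.49] [-0.2  4.   5. ]
```

Contact with the sill is at TCP z≈98.4, so the carriage is about 2.5 mm up, which agrees with the triangulation. I raise slightly and enter slowly.

```bash
python3 -m handwheel '[{"delta_pos":[0,0,-0.05],"turn":0,"grip":1},{"delta_pos":[0,0,0],"turn":0,"grip":1},{"delta_pos":[0,0,0],"turn":0,"grip":1}]' | grep -e ft_force; sh st.sh
python3 -m handwheel '[{"delta_pos":[-0.06,0,0],"turn":0,"grip":1},{"delta_pos":[-0.06,0,0],"turn":0,"grip":1},{"delta_pos":[-0.06,0,0],"turn":0,"grip":1},{"delta_pos":[0,0,0],"turn":0,"grip":1}]' | grep -e ft_force; sh st.sh
```

```text
ft_force: [0.4, -0.2, -1.2]
[ 0.09  -0.032  0.009] [513.56  77.02  98.45] [ 0.4 -0.2 -1.2]
ft_force: [1.0, -0.0, -1.1]
[ 0.123 -0.037  0.022] [513.44  67.96  98.78] [ 1.  -0.  -1.1]
```

```bash
python3 -m handwheel '[{"delta_pos":[-0.06,0,0],"turn":0,"grip":1},{"delta_pos":[-0.04,0,0],"turn":0,"grip":1},{"delta_pos":[0,0,0],"turn":0,"grip":1}]' | grep -e ft_force; sh st.sh
python3 -m handwheel '[{"delta_pos":[-0.06,0,0],"turn":0,"grip":1},{"delta_pos":[-0.04,0,0],"turn":0,"grip":1},{"delta_pos":[0,0,0],"turn":0,"grip":1}]' | grep -e ft_force; sh st.sh
```

```text
ft_force: [-0.7, -0.3, -1.8]
[ 0.08  -0.019  0.008] [513.18  63.11  98.79] [-0.7 -0.3 -1.8]
ft_force: [0.1, -0.1, -0.8]
[ 0.105 -0.033 -0.018] [512.91  58.11  98.79] [ 0.1 -0.1 -0.8]
```

```bash
python3 -m handwheel '[{"delta_pos":[-0.08,0,0],"turn":0,"grip":1},{"delta_pos":[-0.08,0,0],"turn":0,"grip":1},{"delta_pos":[0,0,0],"turn":0,"grip":1}]' | grep -e ft_force; sh st.sh
python3 -m handwheel '[{"delta_pos":[-0.08,0,0],"turn":0,"grip":1},{"delta_pos":[-0.04,0,0],"turn":0,"grip":1},{"delta_pos":[0,0,0],"turn":0,"grip":1}]' | grep -e ft_force; sh st.sh
python3 - <<'E'
from h import *
a=cap('scene','s3.png')
cv2.imwrite('pics/s3c.png',cv2.resize(a['color'][150:270,290:450,::-1],None,fx=5,fy=5,interpolation=cv2.INTER_CUBIC))
E
```

```text
ft_force: [0.2, -0.6, -1.6]
[ 0.109 -0.064  0.033] [512.48  49.96  98.78] [ 0.2 -0.6 -1.6]
ft_force: [-0.1, -0.5, -1.0]
[ 0.073 -0.017 -0.024] [512.18  44.14  98.8 ] [-0.1 -0.5 -1. ]
```

View pics/s3c.png

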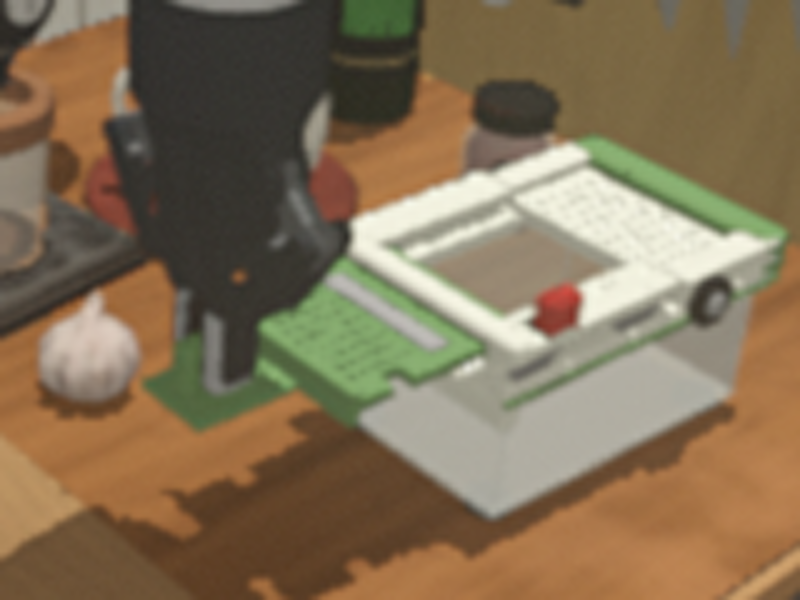

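The scene crop shows the leading part under the bridge, inside the slot and level. On to the nib.

```bash
python3 -m handwheel '[{"delta_pos":[-0.06,0,0],"turn":0,"grip":1},{"delta_pos":[-0.06,0,0],"turn":0,"grip":1},{"delta_pos":[0,0,0],"turn":0,"grip":1}]' | grep -e ft_force; sh st.sh
python3 -m handwheel '[{"delta_pos":[-0.06,0,0],"turn":0,"grip":1},{"delta_pos":[-0.06,0,0],"turn":0,"grip":1},{"delta_pos":[0,0,0],"turn":0,"grip":1}]' | grep -e ft_force; sh st.sh
```

```text
ft_force: [-2.8, 1.5, -1.5]
[ 0.221  0.383 -0.174] [511.2   38.21  98.61] [-2.8  1.5 -1.5]
ft_force: [-3.6, 0.4, -1.3]
[ 0.12   0.476 -0.382] [510.86  32.09  98.55] [-3.6  0.4 -1.3]
```

Nib passed, rubbing at about 3.5 N sideways as described. Continuing.

```bash
python3 -m handwheel '[{"delta_pos":[-0.08,0,0],"turn":0,"grip":1},{"delta_pos":[-0.08,0,0],"turn":0,"grip":1},{"delta_pos":[-0.08,0,0],"turn":0,"grip":1},{"delta_pos":[0,0,0],"turn":0,"grip":1}]' | grep -e ft_force; sh st.sh
python3 -m handwheel '[{"delta_pos":[-0.08,0,0],"turn":0,"grip":1},{"delta_pos":[-0.08,0,0],"turn":0,"grip":1},{"delta_pos":[-0.08,0,0],"turn":0,"grip":1},{"delta_pos":[0,0,0],"turn":0,"grip":1}]' | grep -e ft_force; sh st.sh
```

```text
ft_force: [-3.1, -2.9, -2.3]
[-0.219  0.639 -0.429] [510.57  19.55  98.65] [-3.1 -2.9 -2.3]
ft_force: [-3.9, -2.0, -2.3]
[-0.172  0.705 -0.44 ] [510.08   7.62  98.73] [-3.9 -2.  -2.3]
```

```bash
python3 -m handwheel '[{"delta_pos":[-0.08,0,0],"turn":0,"grip":1},{"delta_pos":[-0.08,0,0],"turn":0,"grip":1},{"delta_pos":[-0.08,0,0],"turn":0,"grip":1},{"delta_pos":[0,0,0],"turn":0,"grip":1}]' | grep -e ft_force; sh st.sh
python3 -m handwheel '[{"delta_pos":[-0.08,0,0],"turn":0,"grip":1},{"delta_pos":[-0.08,0,0],"turn":0,"grip":1},{"delta_pos":[-0.04,0,0],"turn":0,"grip":1},{"delta_pos":[0,0,0],"turn":0,"grip":1}]' | grep -e ft_force; sh st.sh
```

```text
ft_force: [-3.9, -2.6, -2.3]
[-0.21   0.721 -0.456] [509.45  -4.19  98.76] [-3.9 -2.6 -2.3]
ft_force: [-4.0, -0.4, -1.7]
[ 0.008  0.799 -0.348] [508.95 -13.91  98.74] [-4.  -0.4 -1.7]
```

```bash
python3 -m handwheel '[{"delta_pos":[-0.06,0,0],"turn":0,"grip":1},{"delta_pos":[-0.06,0,0],"turn":0,"grip":1},{"delta_pos":[-0.04,0,0],"turn":0,"grip":1},{"delta_pos":[0,0,0],"turn":0,"grip":1}]' | grep -e ft_force; sh st.sh
python3 -m handwheel '[{"delta_pos":[-0.04,0,0],"turn":0,"grip":1},{"delta_pos":[-0.04,0,0],"turn":0,"grip":1},{"delta_pos":[0,0,0],"turn":0,"grip":1}]' | grep -e ft_force; sh st.sh
```

```text
ft_force: [-3.9, 0.2, -1.9]
[ 0.019  0.758 -0.342] [508.53 -21.93  98.76] [-3.9  0.2 -1.9]
ft_force: [-3.4, -2.1, -2.7]
[-0.278  0.741 -0.34 ] [508.45 -26.12  98.79] [-3.4 -2.1 -2.7]
```

```bash
python3 -m handwheel '[{"delta_pos":[-0.04,0,0],"turn":0,"grip":1},{"delta_pos":[-0.02,0,0],"turn":0,"grip":1},{"delta_pos":[0,0,0],"turn":0,"grip":1}]' | grep -e ft_force; sh st.sh
python3 -m handwheel '[{"delta_pos":[-0.03,0,0],"turn":0,"grip":1},{"delta_pos":[0,0,0],"turn":0,"grip":1}]' | grep -e ft_force; sh st.sh
```

```text
ft_force: [-2.8, -2.4, -2.7]
[-0.333  0.559 -0.363] [508.47 -28.92  98.87] [-2.8 -2.4 -2.7]
ft_force: [-2.8, -0.3, -1.7]
[ 0.129  0.511 -0.101] [508.32 -30.03  98.87] [-2.8 -0.3 -1.7]
```

```bash
python3 -m handwheel '[{"delta_pos":[-0.03,0,0],"turn":0,"grip":1},{"delta_pos":[0,0,0],"turn":0,"grip":1}]' | grep -e ft_force; sh st.sh
python3 -m handwheel '[{"delta_pos":[-0.03,0,0],"turn":0,"grip":1},{"delta_pos":[0,0,0],"turn":0,"grip":1}]' | grep -e ft_force; sh st.sh
```

```text
ft_force: [-3.1, 8.5, 0.9]
[1.5   0.51  0.131] [508.09 -30.38  98.86] [-3.1  8.5  0.9]
ft_force: [-2.7, 19.0, 0.2]
[3.111 0.479 0.221] [508.04 -30.47  98.9 ] [-2.7 19.   0.2]
```

Hard rise at y≈−30.4, which is near the predicted home of −31.5, after the nib force dropped. I check with a picture before going on.

Run:
```python
from h import *
a=cap('scene','s4.png');b=cap('wrist','w4.png');t=cap('top')
A=cv2.resize(a['color'][165:265,300:440,::-1],(560,400),interpolation=cv2.INTER_CUBIC)
B=cv2.resize(t['color'][215:300,290:430,::-1],(240,146),interpolation=cv2.INTER_CUBIC)
im=np.zeros((400,800,3),np.uint8);im[:,:560]=A;im[:146,560:]=B
B=cv2.resize(b['color'][200:400,200:440,::-1],(240,200),interpolation=cv2.INTER_CUBIC);im[150:350,560:]=B
cv2.imwrite('pics/m4.png',im)
s=ctrl.read_state();print(s['gripper_width'],s['tcp_rot'],s['ft_force'],s['time'])
```

```text
10.653842699915934 [[ 5.45164686e-02  9.98512865e-01  1.15261476e-04]
 [ 9.98505396e-01 -5.45165067e-02  3.86337302e-03]
 [ 3.86391132e-03 -9.55282483e-05 -9.99992531e-01]] [-2.48300758 19.08045743  0.84912342] 16.675
```

View pics/m4.png

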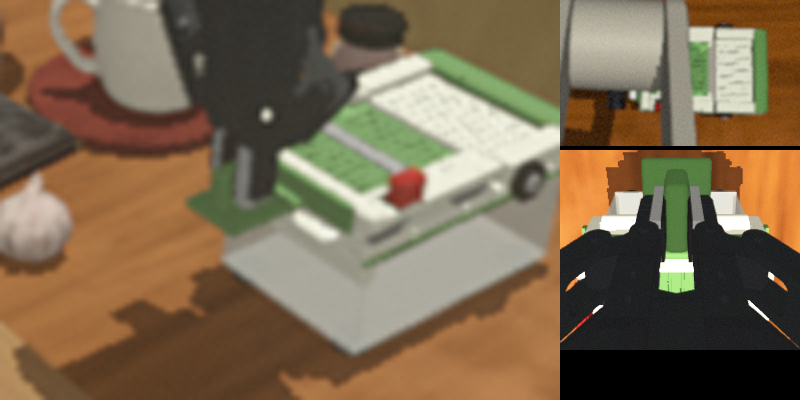

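The shoulder lies along the frame's face, flush in the scene crop, and the notch is at the catch. One gentle extra push, ease off, release and rise.

```bash
python3 -m handwheel '[{"delta_pos":[-0.02,0,0],"turn":0,"grip":1},{"delta_pos":[0,0,0],"turn":0,"grip":1}]' | grep -e ft_force; sh st.sh
python3 -m handwheel '[{"delta_pos":[0.07,0,0],"turn":0,"grip":1},{"delta_pos":[0,0,0],"turn":0,"grip":1}]' | grep -e ft_force; sh st.sh
python3 -m handwheel '[{"delta_pos":[0,0,0],"turn":0,"grip":0.4},{"delta_pos":[0,0,0],"turn":0,"grip":0},{"delta_pos":[0,0,0],"turn":0,"grip":0},{"delta_pos":[0,0,0],"turn":0,"grip":0}]'|grep -e width; sh st.sh
```

```text
ft_force: [-2.4, 24.7, 0.9]
[4.136 0.46  0.27 ] [508.06 -30.55  98.94] [-2.4 24.7  0.9]
ft_force: [-2.7, 4.3, -0.6]
[0.803 0.486 0.038] [508.18 -30.22  98.82] [-2.7  4.3 -0.6]
gripper_width: 43.0
[-0.022 -0.001 -0.012] [508.33 -30.75  98.87] [ 0.2  0.3 -1.1]
```

Released cleanly, with no force left. Now rise, close the fingers and go to outside the red button.

```bash
python3 -m handwheel '[{"delta_pos":[0,0,-0.3],"turn":0,"grip":0},{"delta_pos":[0,0,-0.7],"turn":0,"grip":0},{"delta_pos":[0,0,-0.6],"turn":0,"grip":0.5},{"delta_pos":[0,0,0],"turn":0,"grip":1}]' 30 | grep -e pos
python3 - <<'E'
from h import *
import pickle
c=cap('wrist','w5.png')
hsv=cv2.cvtColor(c['color'],cv2.COLOR_RGB2HSV)
red=((hsv[:,:,0]<8)|(hsv[:,:,0]>172))&(hsv[:,:,1]>200)&(hsv[:,:,2]>100)
n,l,st,ce=cv2.connectedComponentsWithStats(red.astype(np.uint8))
for s,m in zip(st[1:],ce[1:]):
    if s[4]>40: print(s,m,ray(c,m,116.5))
plan([412,-91,179],-3.1,4)
E
```

```text
ee_pos: [510.0, -30.7, 181.9]
[240 261  17  21 291] [248.42268041 270.40549828] [449.82555928 -83.95755328 116.5       ]
[-0.327, -0.468, 0.005] 0.0
[-0.327, -0.468, 0.005] 0.0
[-0.327, -0.468, 0.005] 0.0
[-0.327, -0.468, 0.005] 0.0
```

```bash
python3 - <<'E'
from h import *
c=cap('wrist')
for p in [(248.5,281.5),(240,275),(256.5,275),(248,260.5)]: print(p,ray(c,p,116.5).round(1),ray(c,p,100.5).round(1))
E
python3 -m handwheel '[{"delta_pos":[-0.33,-0.5,0],"turn":0,"grip":1},{"delta_pos":[-0.33,-0.5,0],"turn":0,"grip":1},{"delta_pos":[-0.33,-0.5,0],"turn":0,"grip":1},{"delta_pos":[-0.28,-0.45,0],"turn":0,"grip":1},{"delta_pos":[0,0,0.4],"turn":0,"grip":1},{"delta_pos":[0,0,0.4],"turn":0,"grip":1},{"delta_pos":[0,0,0],"turn":0,"grip":1}]' 30; sh st.sh
```

```text
(248.5, 281.5) [447.7 -94.  116.5] [ 442.6 -105.1  100.5]
(240, 275) [441.3 -87.1 116.5] [435.7 -97.7 100.5]
(256.5, 275) [455.4 -87.9 116.5] [450.9 -98.5 100.5]
(248, 260.5) [450.  -73.4 116.5] [445.1 -82.9 100.5]
time: 19.15
ee_pos: [405.5, -88.4, 137.1]
tcp_rot: [[0.054, 0.999, -0.004], [0.999, -0.054, 0.001], [0.001, -0.004, -1.0]]
ft_force: [0.3, 1.0, 0.5]
gripper_width: 0.4
grip_force: 0.0
[-0.033  0.024 -0.014] [405.54 -88.41 137.12] [0.3 1.  0.5]
```

```bash
python3 -m handwheel '[{"delta_pos":[-0.05,0,0.32],"turn":0,"grip":1},{"delta_pos":[0,0,0.3],"turn":0,"grip":1},{"delta_pos":[0,0.1,0],"turn":0,"grip":1},{"delta_pos":[0,0.1,0],"turn":0,"grip":1},{"delta_pos":[0,0,0],"turn":0,"grip":1},{"delta_pos":[0,0,0],"turn":0,"grip":1}]' | grep -e force; sh st.sh
python3 - <<'E'
from h import *
a=cap('scene','s6.png')
cv2.imwrite('pics/s6c.png',cv2.resize(a['color'][150:270,310:470,::-1],None,fx=4.5,fy=4.5,interpolation=cv2.INTER_CUBIC))
E
```

```text
ft_force: [0.3, -0.1, -0.1]
grip_force: 0.0
[ 0.002  0.001 -0.021] [417.4  -91.8  108.15] [ 0.3 -0.1 -0.1]
```

View pics/s6c.png

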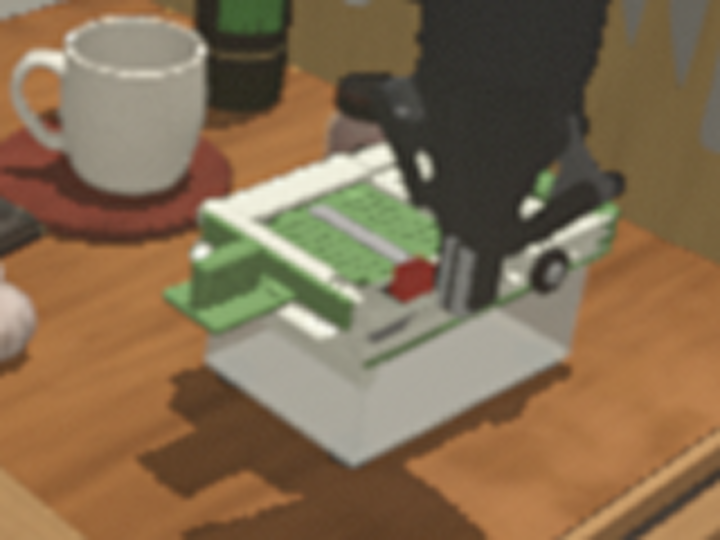

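The picture shows the shoulder flush. The finger is outside the button but maybe offset along the slicer, so I check by projecting into the scene view.

Run:
```python
from h import *
import pickle
s=pickle.load(open('c0.pkl','rb'))['scene'];w=pickle.load(open('w2.pkl','rb'))
def red(c,b):
    hsv=cv2.cvtColor(c['color'],cv2.COLOR_RGB2HSV)
    m=((hsv[:,:,0]<8)|(hsv[:,:,0]>172))&(hsv[:,:,1]>150)&(hsv[:,:,2]>80)
    o=np.zeros_like(m);o[b[0]:b[1],b[2]:b[3]]=m[b[0]:b[1],b[2]:b[3]];ys,xs=np.nonzero(o);return xs.min(),xs.max()+1,ys.min(),ys.max()+1,xs.mean(),ys.mean()
print('scene red',red(s,(195,225,380,420)),'wrist',red(w,(225,262,275,305)))
ex=np.array([-.0525,-.9986,0]);ey=np.array([.9986,-.0525,0])
for c in ([446.7,-92.9,0],[447.5,-90,0],[447,-97,0]):
    pts=np.array([np.array(c)+a*10*ex+b*6*ey+[0,0,z] for a in(-1,1) for b in(-1,1) for z in(100.5,116.5)])
    for k in(s,w):
        q=np.array([proj(k,p) for p in pts]);print(c,q.min(0).round(1),q.max(0).round(1))
    
for x,y in ((417.4,-91.8),):
  for dx in(-11,11): print('finger tip edge',(proj(s,np.array([x,y,108])+ex*dx+ey*14)-[310,150])*4.5)
```

```text
scene red (np.int64(397), np.int64(406), np.int64(207), np.int64(216), np.float64(401.15384615384613), np.float64(211.30769230769232)) wrist (np.int64(283), np.int64(294), np.int64(230), np.int64(249), np.float64(287.61309523809524), np.float64(239.46428571428572))
[446.7, -92.9, 0] [396.2 206.1] [407.9 217.9]
[446.7, -92.9, 0] [282.3 229.8] [293.  249.8]
[447.5, -90, 0] [395.  206.4] [406.7 218.2]
[447.5, -90, 0] [282.8 227.8] [293.5 247.8]
[447, -97, 0] [397.3 205.4] [409.  217.2]
[447, -97, 0] [282.6 232.7] [293.3 252.6]
finger tip edge [422.85218079 301.31790577]
finger tip edge [455.14718614 286.45416663]
```

The button position fits both views and the finger is centred. I push until it resists.

```bash
python3 -m handwheel '[{"delta_pos":[0,0.06,0.04],"turn":0,"grip":1},{"delta_pos":[0,0.06,0],"turn":0,"grip":1},{"delta_pos":[0,0.04,0],"turn":0,"grip":1},{"delta_pos":[0,0,0],"turn":0,"grip":1}]' | grep -e ft_force; sh st.sh
python3 -m handwheel '[{"delta_pos":[0,0.04,0],"turn":0,"grip":1},{"delta_pos":[0,0.04,0],"turn":0,"grip":1},{"delta_pos":[0,0,0],"turn":0,"grip":1}]' | grep -e ft_force; sh st.sh
```

```text
ft_force: [0.9, 0.1, -0.2]
[-0.063 -0.018 -0.035] [425.39 -92.22 105.77] [ 0.9  0.1 -0.2]
ft_force: [-1.7, -0.3, 0.2]
[-0.004  0.341 -0.01 ] [428.86 -92.37 105.66] [-1.7 -0.3  0.2]
```

```bash
python3 -m handwheel '[{"delta_pos":[0,0.04,0],"turn":0,"grip":1},{"delta_pos":[0,0.04,0],"turn":0,"grip":1},{"delta_pos":[0,0,0],"turn":0,"grip":1}]' | grep -e ft_force; sh st.sh
python3 -m handwheel '[{"delta_pos":[0,0.03,0],"turn":0,"grip":1},{"delta_pos":[0,0.03,0],"turn":0,"grip":1},{"delta_pos":[0,0,0],"turn":0,"grip":1}]' | grep -e ft_force; sh st.sh
```

```text
ft_force: [-1.1, -0.4, -0.6]
[0.034 0.258 0.026] [433.37 -92.64 105.75] [-1.1 -0.4 -0.6]
ft_force: [-1.2, 0.5, -0.7]
[0.033 0.266 0.05 ] [436.37 -92.8  105.78] [-1.2  0.5 -0.7]
```

```bash
python3 -m handwheel '[{"delta_pos":[0,0.03,0],"turn":0,"grip":1},{"delta_pos":[0,0,0],"turn":0,"grip":1}]' | grep -e ft_force; sh st.sh
python3 -m handwheel '[{"delta_pos":[0,0.03,0],"turn":0,"grip":1},{"delta_pos":[0,0,0],"turn":0,"grip":1}]' | grep -e ft_force; sh st.sh
```

```text
ft_force: [-6.3, 1.0, 2.4]
[ 0.068  0.919 -0.079] [436.68 -92.8  105.58] [-6.3  1.   2.4]
ft_force: [-9.0, -1.1, 6.8]
[-0.034  1.527 -0.004] [436.99 -92.76 105.47] [-9.  -1.1  6.8]
```

```bash
python3 -m handwheel '[{"delta_pos":[0,0.04,0],"turn":0,"grip":1},{"delta_pos":[0,0,0],"turn":0,"grip":1}]' | grep -e ft_force; sh st.sh
python3 -m handwheel '[{"delta_pos":[0,-0.3,0],"turn":0,"grip":1},{"delta_pos":[0,-0.4,0],"turn":0,"grip":1},{"delta_pos":[0,0,-0.9],"turn":0,"grip":1},{"delta_pos":[0,-0.5,-0.9],"turn":0,"grip":1},{"delta_pos":[0.6,0,-0.5],"turn":0,"grip":1},{"delta_pos":[0.8,0.2,0],"turn":0,"grip":1},{"delta_pos":[0,0,0],"turn":0,"grip":1}]' | grep -e pos
python3 - <<'E'
from h import *
s=ctrl.read_state();print(s['time'],s['ft_force'])
c=cap('wrist','w7.png');a=cap('scene')
A=cv2.resize(a['color'][165:265,300:440,::-1],(448,320),interpolation=cv2.INTER_CUBIC)
p=proj(c,[490,-90,95]).astype(int);print(p)
im=np.zeros((320,800,3),np.uint8);im[:,:448]=A
B=cv2.resize(c['color'][170:350,250:448,::-1],(352,320),interpolation=cv2.INTER_CUBIC);im[:,448:]=B
cv2.imwrite('pics/m7.png',im)
hsv=cv2.cvtColor(a['color'],cv2.COLOR_RGB2HSV)
m=((hsv[:,:,0]<8)|(hsv[:,:,0]>172))&(hsv[:,:,1]>150)&(hsv[:,:,2]>80)
ys,xs=np.nonzero(m[195:225,380:420]);print('red',xs.min()+380,xs.max()+381,ys.min()+195,ys.max()+196)
E
```

```text
ft_force: [-14.0, -0.4, 1.6]
[-0.148  2.23   0.03 ] [436.73 -92.54 104.58] [-14.   -0.4   1.6]
ee_pos: [396.4, -18.9, 221.8]
23.2 [-0.9440157  -0.14867056  0.43218722]
[405 245]
red 395 403 206 215
```

View pics/m7.png

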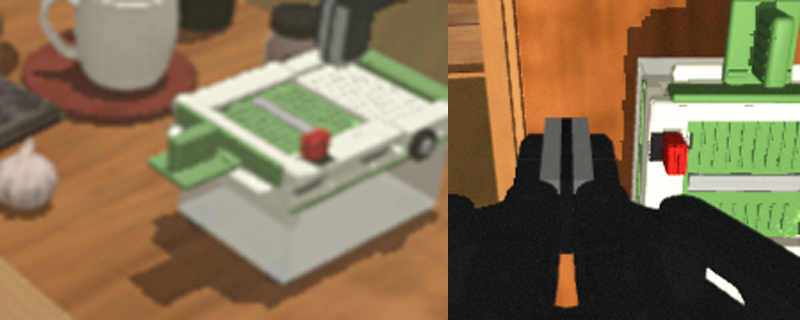

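Run:
```python
from h import *
c=cap('wrist')
hsv=cv2.cvtColor(c['color'],cv2.COLOR_RGB2HSV)
for r in (250,253,256): 
    print(r,[(u,*c['color'][r,u].tolist()) for u in range(358,388,2)])
m=((hsv[:,:,0]<8)|(hsv[:,:,0]>172))&(hsv[:,:,1]>150)&(hsv[:,:,2]>80)
ys,xs=np.nonzero(m[235:275,355:395]);u0,u1=xs.min()+355,xs.max()+356;v0,v1=ys.min()+235,ys.max()+236;print(u0,u1,v0,v1)
for u,z in((u0,100.5),(u0,116.5),(u1,116.5)):print(ray(c,(u,253),z))
ex=np.array([-.0525,-.9986,0]);ey=np.array([.9986,-.0525,0])
for k in (0,8,10):
    q=np.array([proj(c,np.array([446.7,-92.9,0])+k*ey+a*10*ex+b*6*ey+[0,0,z]) for a in(-1,1) for b in(-1,1) for z in(100.5,116.5)]);print(k,q.min(0),q.max(0))
```

```text
250 [(358, 144, 149, 121), (360, 110, 129, 90), (362, 157, 156, 137), (364, 178, 172, 153), (366, 41, 38, 41), (368, 43, 40, 42), (370, 45, 42, 45), (372, 66, 17, 18), (374, 103, 15, 14), (376, 168, 24, 24), (378, 174, 26, 20), (380, 141, 19, 15), (382, 187, 25, 26), (384, 188, 23, 22), (386, 181, 75, 63)]
253 [(358, 142, 154, 119), (360, 99, 111, 84), (362, 159, 154, 136), (364, 194, 192, 170), (366, 41, 43, 42), (368, 45, 45, 47), (370, 44, 44, 43), (372, 78, 14, 8), (374, 115, 16, 13), (376, 226, 35, 31), (378, 239, 42, 36), (380, 246, 47, 41), (382, 218, 37, 35), (384, 240, 43, 39), (386, 243, 99, 60)]
256 [(358, 112, 133, 93), (360, 108, 117, 89), (362, 159, 154, 136), (364, 232, 229, 209), (366, 48, 42, 42), (368, 42, 40, 40), (370, 40, 38, 43), (372, 81, 17, 14), (374, 101, 11, 6), (376, 219, 35, 33), (378, 241, 43, 37), (380, 224, 38, 32), (382, 235, 36, 33), (384, 242, 44, 37), (386, 204, 112, 62)]
372 387 244 267
[451.16173521 -94.93410942 100.5       ]
[448.04241917 -85.53042034 116.5       ]
[462.96826879 -86.31107334 116.5       ]
0 [361.64521513 243.03246011] [377.24173341 268.18467867]
8 [369.12276869 243.03458681] [385.29319891 268.18609914]
10 [370.99208892 243.03511847] [387.30598625 268.18645424]
```

The button has travelled the full 10 mm: the predicted columns of 371–387 match the observed 372–387. The insert is home and the robot is clear, so I hand in.

```bash
python3 -c "
from rig import ctrl
print(ctrl.sign_off())"
```

```text
the job is handed in; nothing more can be done
None
```

The blade insert is pushed fully home in the slicer and the red catch is slid all the way in to lock it; I handed the job in at about 23 s with the robot touching nothing.

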